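Pack and wedge the reference tile in its holder

ROBOT

A 7-joint arm with a two-finger parallel gripper is mounted at the origin on the work surface. World frame = base frame: x ahead of the robot, y to its left, z up, the work surface at z = 0. Lengths are in m, angles in rad, forces in N, time in s.
With the tool pointing down it reaches from about 0.425 to 0.925 m from the base axis. Payload 6.8 kg.
Tool frame: the origin (TCP) lies on the front face of the gripper's body, between the roots of the fingers; the fingertips stand 73 mm ahead of it and the grasp point (between the pads) lies 54 mm ahead of it; z points along the fingers, y is the direction in which the jaws open and shut (so a half turn about z gives the same grasp; the last joint's range is limited). The gripper opens to 85 mm and grips with 20 to 120 N. Pads are 22 mm wide; open, the fingers measure 114 mm over their backs; the gripper's body (76 mm by 85 mm) begins 54 mm behind the grasp point. The pads swing forward as they close: fully open they stand 13 mm farther back than shut.
Start: joints at [-1.412, 0.477, 0.022, 1.555, -0.011, 1.109, -0.083], TCP at [0.178, 0.651, 0.304] pointing down, gripper open.
Joint ranges: [-2.96, 2.96], [-0.34, 2.1], [-1.41, 1.46], [0.24, 2.44], [-1.37, 4.51], [0.17, 1.92], [-2.96, 2.96]. Speed limits (rad/s): [2.39, 2.39, 3.14, 3.14, 3.14, 3.14, 3.14].

INTERFACE

Orientations are given as a rotation vector (axis times angle).
In Python, from bench import * gives the robot as it stands.
- The arm moves only by the tool jog_arm, never from a script. Its argument "plan" is a list of rows, each a list of 2 entries, a list of its own where there are three numbers: the shift along the world's x, y, z in cm, then the turn about the world's z in rad. In form: [[[tx, ty, tz], twist], ...]. A call has 1 to 12 rows; each row shifts and turns the commanded pose from where the row before left it; what a row does not reach is not made up. A row lasts 1/10 s, in which the tool goes at most 50 mm and 8.59 degrees, less where a joint would pass 70% of its speed; a pose out of reach is approached as far as the arm can. A call is refused whole if a number of a shift passes 5 or a number of a turn 0.15, either way. A call with a gripper value outside its range is refused whole. "hand" is the finger opening in cm, from 0 to 8.54, set as the call begins (left out, the last holds). The fingers move at their own pace and stop on an object; "grip_force" is the grip in N (left out, the last holds). Time passes only in rows, so rows that do not move let the fingers close. It gives the time, the measured TCP pose, the force and the opening at its end, in the units of the state.
- get_obs(): the state, without advancing time (a new reading comes with each control period).
- grab_frame(name): name is "side" or "top" or "wrist"; returns the picture (384x512x3 uint8, red, green, blue); there is no depth.
- get_calibration(name): a dict with "intrinsics" (3x3 intrinsics, pixels), "xyz" and "orientation" of the camera in the world. Camera axes: x right, y down, z forward; pixel columns grow to the right and rows downward; lengths in m; the calibration is good to about 2 mm. A picture is of the moment at which its call begins: read the wrist's pose just before it. get_calibration takes no time and is no camera call; for the wrist camera it gives the pose at the moment of the call.
- hand_in(): hands the job in, once; it reports no verdict.
The state is a dict: "clock": time; "joints": joint angles; "qvel": joint speeds; "tau": joint torques, N m; "tcp_pos": TCP position; "orientation": TCP orientation; "contact_force": force on the tool from outside, world axes, zero at the start; "moment": the same for the moment, N m; "grip_width": finger opening in m.
Only numpy, scipy, OpenCV 4.12 (cv2) and the standard library are available. Lean on these libraries where they do the work, as an engineer would, in place of code of your own. Each camera call takes 0.05 s, during which the arm holds its last target. There are 200 camera calls.

TASK

Pack the gap between the white reference tile and the yellow jaw: stand blue spacers upright on the holder's floor between tile and jaw, until the gap left is one that the orange wedge can close. Then push the wedge toe down into it until you feel it go firm part way down, neither just caught in the mouth nor standing on the floor. Finish while still holding the wedge and pressing it firmly down, so that it squeezes spacers and tile tight against the back stop, and leave the jar, cup, disc and brush alone.

Things in the scene. Friction and masses are not known exactly. Their poses are not given: they have to be found in the camera images.
- holder: Tile holder fixed to the bench: dark base plate 130 x 72 x 10 mm with a grey back stop (50 mm high above the plate) whose inner face is at x=+45 mm, and two side lips 12 mm high along x, 47 mm apart. Origin: centre of the underside; x points from the jaw to the back stop, z up. Tops of stop, jaw and tile are 60 mm above the bench; the gap's floor (plate top) is 10 mm above it.
- tile: White ceramic reference tile, 20 mm (x) x 42 mm (y) x 50 mm high, standing loose on the base plate against the back stop, square to the holder. Origin: centre of its underside.
- tile_face (a point): Top middle of the tile's face towards the jaw (50 mm above its underside). The gap to pack lies between this face and the jaw, open at the top.
- jaw_face (a point): Top middle of the flat upright face of the yellow jaw that looks at the tile. The jaw (24 x 46 mm, 50 mm high) is locked to the holder, square to it, and cannot move. Distance along the holder's x from here to tile_face is the gap: 16 to 27 mm, different every time.
- rack: White rack fixed to the bench, 156 x 66 mm, 26 mm high, four slots 18 mm deep, floor 8 mm above the bench, holding three blue spacers (at x=+52, +18, -16 mm) and the orange wedge (x=-50 mm) upright, their x axes along the rack's; lift them straight up. Origin: centre of its underside.
- wedge: Orange wedge standing toe down, 92 mm high, 40 mm wide (y). Origin: height of the toe's underside, under the middle of the grip. Its +x face is flat and upright at x=+6 mm; the -x face tapers. The grip, z 50 to 92 mm, is a block 12 mm (x) x 38 mm (y): grip it across y. It slides in lightly until it jams; a lasting push of 10 to 20 N down then holds all tight.
- wedge_toe (a point): Middle of the wedge's toe, underside (x=+4.75 mm in the wedge's frame). The wedge is 2.5 mm thick here (x 3.5 to 6 mm), 1 mm more per 4 mm of height, 15 mm at z=50 mm. It jams when its thickness at the jaw's top equals the gap left: good for 4.5 to 14 mm; in a wider gap the toe lands on the floor unjammed.
- spacer_a: Blue spacer plate, 7 mm thick (x), standing: body 42 mm wide (y) x 50 mm high, above it a round-topped tab 30 mm wide, sides straight from z=50 to 70 mm, top at z=85 mm. Grip the tab across y (30 mm). Origin: centre of its underside. All three are alike; one or two are needed, spares stay in the rack.
- spacer_b: Blue spacer plate, 7 mm thick (x), standing: body 42 mm wide (y) x 50 mm high, above it a round-topped tab 30 mm wide, sides straight from z=50 to 70 mm, top at z=85 mm. Grip the tab across y (30 mm). Origin: centre of its underside. All three are alike; one or two are needed, spares stay in the rack.
- spacer_c: Blue spacer plate, 7 mm thick (x), standing: body 42 mm wide (y) x 50 mm high, above it a round-topped tab 30 mm wide, sides straight from z=50 to 70 mm, top at z=85 mm. Grip the tab across y (30 mm). Origin: centre of its underside. All three are alike; one or two are needed, spares stay in the rack.
- jar: Lidded jar, 60 mm across, 85 mm high; bystander. Origin: underside.
- tin: Steel cup, 72 mm across, 75 mm high; bystander. Origin: underside.
- puck: Aluminium disc, 56 mm across, 22 mm high; bystander. Origin: underside.
- brush: Yellow brush lying flat, 200 mm long; bystander.
Things that resemble listed ones, but are neither listed nor needed, are in the scene too. What is shaped like the spacer_b but brown or red is not meant.

How it is judged:
By the outcome, as a careful person would: the job done as asked, in the order asked, and still so for the second after the job is handed in, while the arm keeps its last pose, push and grip.
It also fails if it takes over 72 s, if anything falls off the work surface, if the arm or the gripper's body presses on something with over 40 N, if the wrist force passes 120 N, or if a joint passes its speed limit or range.

## Working session

There is one attempt and no reset: what is moved stays moved. The work goes in short steps, Python scripts to look and compute and a tool call to move; the robot and the scene stay as the last step left them, time stands still between calls to the robot, and variables do not carry over. Pictures are saved under pics/ and viewed, about 8 in all and at most 12, crops included, and the job is handed in when it is done.

Besides the shell and the picture viewer there is one more tool, called after ">>>" by a JSON object that holds its "fn" and its "kwargs". jog_arm: Moves the arm, as the interface text tells. Its arguments: {"type":"object","properties":{"plan":{"type":"array","items":{"type":"array"}},"hand":{"type":"number"},"grip_force":{"type":"number"}},"required":["plan"]}

```bash
mkdir -p pics
cat > h.py <<'E'
from bench import *
import numpy as np, cv2
from scipy.spatial.transform import Rotation as R
def rot(o):
    o=np.array(o,float)
    return o if o.shape==(3,3) else R.from_rotvec(o).as_matrix()
def snap(n,f,crop=None,s=1):
    c=get_calibration(n); im=grab_frame(n); cv2.imwrite(f'pics/{f}_raw.png',im[:,:,::-1])
    if crop: im=im[crop[1]:crop[3],crop[0]:crop[2]]
    if s!=1: im=cv2.resize(im,None,fx=s,fy=s,interpolation=cv2.INTER_CUBIC)
    cv2.imwrite(f'pics/{f}.png',im[:,:,::-1]); return c
def back(c,uv,z):
    uv=np.atleast_2d(np.array(uv,float)); K=np.array(c['intrinsics']); d=(rot(c['orientation'])@np.linalg.inv(K)@np.c_[uv,np.ones(len(uv))].T).T
    p=np.array(c['xyz']); return p+d*((z-p[2])/d[:,2])[:,None]
def proj(c,P):
    P=np.atleast_2d(np.array(P,float)); q=(P-np.array(c['xyz']))@rot(c['orientation'])@np.array(c['intrinsics']).T
    return q[:,:2]/q[:,2:]
E
python3 - <<'E'
from h import *
for n in('top','side','wrist'):
    c=snap(n,n+'0'); print(n,c)
t=[cv2.imread(f'pics/{n}0.png') for n in('top','side')]
cv2.imwrite('pics/m0.png',cv2.resize(np.vstack(t),None,fx=.78,fy=.78))
print(get_obs())
E
```

```text
top {'intrinsics': array([[492.90898427,   0.        , 257.0539319 ],
       [  0.        , 492.90898427, 190.15120244],
       [  0.        ,   0.        ,   1.        ]]), 'xyz': array([ 0.44932626, -0.00179441,  1.52111708]), 'orientation': array([-2.132654  ,  2.19263876, -0.12681248])}
side {'intrinsics': array([[360.07033477,   0.        , 253.59818548],
       [  0.        , 360.07033477, 196.72263293],
       [  0.        ,   0.        ,   1.        ]]), 'xyz': array([0.40271401, 0.76580688, 0.6009182 ]), 'orientation': array([-0.35381579,  2.63494499, -1.43062325])}
wrist {'intrinsics': array([[335.98378318,   0.        , 251.62113488],
       [  0.        , 335.98378318, 190.55502945],
       [  0.        ,   0.        ,   1.        ]]), 'xyz': array([0.10612521, 0.67017603, 0.37288679]), 'orientation': array([2.29994773, 1.75843076, 0.25918473])}
{'clock': 0.15, 'joints': array([-1.41208258,  0.47762948,  0.02230817,  1.55615915, -0.01146359,
        1.10930501, -0.08309673]), 'qvel': array([-0.00274722, -0.00188144,  0.00014809, -0.00233345, -0.00049427,
        0.00047836, -0.00119899]), 'tau': array([ 2.49879464e-03, -5.96921754e+01,  1.61011375e+00, -2.81490040e+01,
        1.27072682e-02,  6.58943231e-03, -2.15805647e-05]), 'tcp_pos': array([0.17786582, 0.65080304, 0.30316288]), 'orientation': array([-4.17745908e-01, -3.11362052e+00,  2.15391210e-03]), 'contact_force': array([ 0.73721805, -0.55444854, -0.02939431]), 'moment': array([-0.01861068,  0.00438872, -0.02678777]), 'grip_width': 0.08542841727423421}
```

View pics/top0.png

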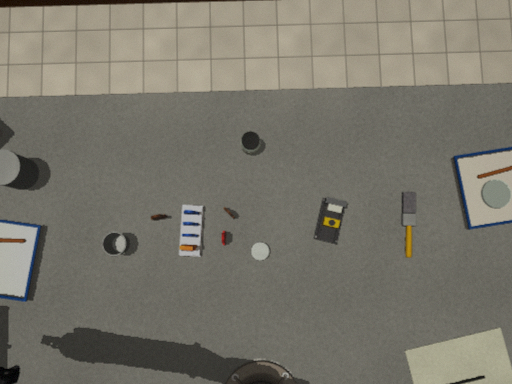

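View pics/side0.png

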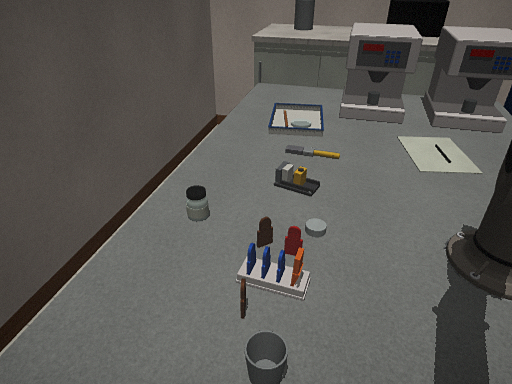

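Top: the rack is at (191,230), with blue spacers at rows 212, 224 and 235 and the orange wedge at (188,247). The holder is at (331,221), with the yellow jaw at (332,223) and the white tile at (335,208). The brown plates at (160,217) and (231,212) and the red one at (225,238) are look-alikes. The blue plates standing in the white rack fit the description. I'll compute positions and go near with the wrist camera.

Run:
```python
from h import *
c=get_calibration('top')
im=cv2.imread('pics/top0_raw.png')
print('rack corners',back(c,[[182,205],[203,205],[201,256],[179,256]],.026).round(3))
print('spacers',back(c,[[191,212],[191,224],[191,235],[188,247]],.085).round(3))
print('holder',back(c,[[335,208],[332,222]],.06).round(3))
print('holder corners',back(c,[[323,198],[347,202],[339,243],[315,238]],.01).round(3))
o=get_obs();w=get_calibration('wrist');T=rot(o['orientation'])
print('cam in tool',T.T@(w['xyz']-o['tcp_pos']),'\n',T.round(3),'\n',(T.T@rot(w['orientation'])).round(3))
a=cv2.resize(im[190:270,140:260],None,fx=6,fy=6,interpolation=cv2.INTER_CUBIC)
s=cv2.imread('pics/side0_raw.png')
cv2.imwrite('pics/crop1.png',cv2.resize(s[205:325,225:345],None,fx=4.8,fy=4.8,interpolation=cv2.INTER_CUBIC))
```

```text
rack corners [[0.583 0.223 0.026]
 [0.582 0.159 0.026]
 [0.428 0.167 0.026]
 [0.43  0.233 0.026]]
spacers [[0.557 0.188 0.085]
 [0.522 0.188 0.085]
 [0.49  0.189 0.085]
 [0.456 0.198 0.085]]
holder [[ 0.559 -0.237  0.06 ]
 [ 0.517 -0.226  0.06 ]]
holder corners [[ 0.594 -0.209  0.01 ]
 [ 0.58  -0.283  0.01 ]
 [ 0.455 -0.252  0.01 ]
 [ 0.472 -0.18   0.01 ]]
cam in tool [ 0.07430265 -0.00026667 -0.06986186] 
 [[-0.965  0.264 -0.   ]
 [ 0.264  0.965 -0.001]
 [-0.    -0.001 -1.   ]] 
 [[ 0.001 -0.957 -0.29 ]
 [ 1.     0.001  0.   ]
 [-0.    -0.29   0.957]]
```

View pics/crop1.png

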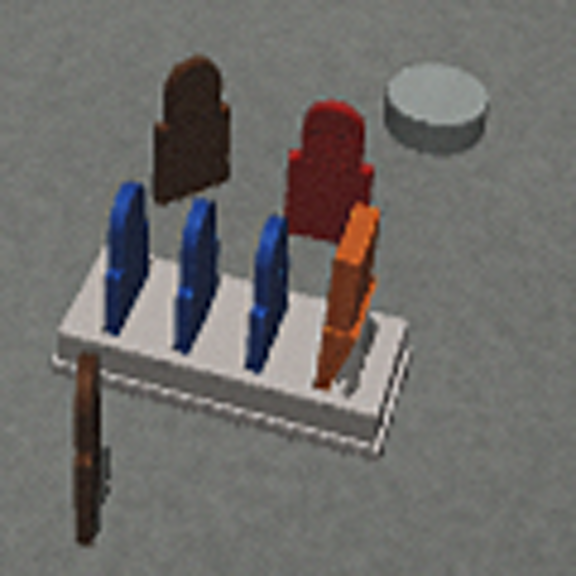

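Crop: three blue spacers and the orange wedge stand in the white rack. The two brown plates and the red one stand outside it and are not meant. The rack yaw is about -0.06 and the holder yaw about -0.23. I'll move over the rack for a near look.

>>> {"fn": "jog_arm", "kwargs": {"plan": [[[2.7,-3.8,0],0.017],[[2.7,-3.8,0],0.017],[[2.7,-3.8,0],0.017],[[2.7,-3.8,0],0.017],[[2.7,-3.8,0],0.017],[[2.7,-3.8,0],0.017],[[2.7,-3.8,0],0.017],[[2.7,-3.8,0],0.017],[[2.7,-3.8,0],0.017],[[2.7,-3.8,0],0.017],[[2.7,-3.8,0],0.017],[[2.7,-3.8,0],0.017]], "hand": 6}}

```text
clock: 1.35
tcp_pos: [0.5026, 0.1934, 0.3039]
orientation: [-0.097, -3.14, -0.0]
contact_force: [1.3, 0.4, 0.3]
grip_width: 0.0596
```

>>> {"fn": "jog_arm", "kwargs": {"plan": [[[0,0,0],0],[[0,0,0],0],[[0,0,0],0]]}}

```text
clock: 1.65
tcp_pos: [0.5012, 0.1963, 0.3037]
orientation: [-0.096, -3.139, -0.001]
contact_force: [-0.9, 0.5, -0.3]
grip_width: 0.0602
```

```bash
cat > m.py <<'E'
import sys
from h import *
# measure coloured blobs' back-projected, wrist
def wr(f):
    o=get_obs(); c=get_calibration('wrist'); im=grab_frame('wrist'); cv2.imwrite(f'pics/{f}.png',im[:,:,::-1])
    np.savez(f'pics/{f}.npz',xyz=c['xyz'],orientation=rot(c['orientation']),intrinsics=c['intrinsics'])
    T=rot(o['orientation']); print('t',o['clock'],'tcp',np.round(o['tcp_pos'],4),'yaw_y',np.arctan2(T[1,1],T[0,1]).round(4),'F',np.round(o['contact_force'],1),'w',round(o['grip_width'],4))
    return c,im
E
python3 -c "
from m import *
wr('w1')"
```

```text
t 1.65 tcp [0.5012 0.1963 0.3037] yaw_y 1.5096 F [-0.9  0.5 -0.3] w 0.0602
```

View pics/w1.png

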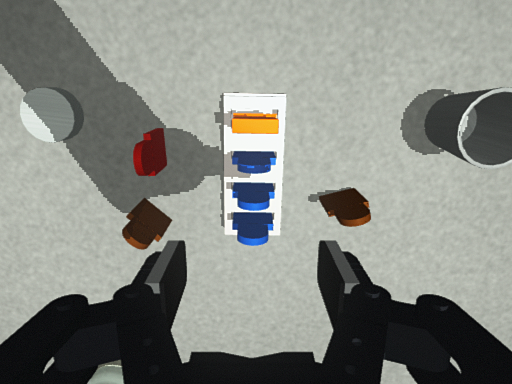

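w1 shows the rack top corners at (223,94), (286,94), (281,235) and (226,235), the wedge at (255,122), and spacers at (253,160), (253,193) and (253,228). I'll fit the rack pose and refine it with the tabs.

```bash
cat > fit.py <<'E'
from h import *
from scipy.optimize import least_squares
def load(f):
    return {k:v for k,v in np.load(f'pics/{f}.npz').items()}
def place(p,L):  # p=x,y,yaw
    c,s=np.cos(p[2]),np.sin(p[2]); L=np.atleast_2d(L)
    return np.c_[p[0]+c*L[:,0]-s*L[:,1],p[1]+s*L[:,0]+c*L[:,1],L[:,2]]
def overlay(f,c,p,polys,out,s=1,crop=None):
    im=cv2.imread(f'pics/{f}.png'); im=cv2.resize(im,None,fx=3,fy=3,interpolation=cv2.INTER_CUBIC)
    for L,col in polys:
        q=((proj(c,place(p,L))+.5)*3).round().astype(int); cv2.polylines(im,[q],True,col,1)
    if crop: im=im[crop[1]*3:crop[3]*3,crop[0]*3:crop[2]*3]
    cv2.imwrite(f'pics/{out}.png',im)
E
python3 - <<'E'
from fit import *
c=load('w1')
L=np.array([[-.078,-.033,.026],[-.078,.033,.026],[.078,.033,.026],[.078,-.033,.026]])
uv=np.array([[223,94],[286,94],[281,235],[226,235.]])
r=least_squares(lambda p:(proj(c,place(p,L))-uv).ravel(),[.505,.195,-.06])
print(r.x,r.fun.reshape(-1,2).round(1))
im=cv2.imread('pics/w1.png').astype(int); b,g,rr=im[...,0],im[...,1],im[...,2]
blue=((b>90)&(b>rr+50)&(b>g+40)).astype(np.uint8)
n,l,st,ct=cv2.connectedComponentsWithStats(blue)
for i in range(1,n):
    if st[i,4]>50: print('blue',st[i])
org=((rr>180)&(b<80)&(g>80)).astype(np.uint8)
n,l,st,ct=cv2.connectedComponentsWithStats(org)
for i in range(1,n):
    if st[i,4]>50: print('org',st[i])
p=r.x
for x in(.052,.018,-.016): 
    q=proj(c,place(p,[[x-.0035,-.021,.058],[x-.0035,.021,.058],[x-.0035,0,.093],[x+.0035,0,.093]])); print(x,q.round(1).tolist(), place(p,[[x,0,0]]).round(4))
print('w',proj(c,place(p,[[-.056,-.019,.1],[-.056,.019,.1],[-.044,.019,.1],[-.044,-.019,.1]])).round(1).tolist(),place(p,[[-.05,0,0]]).round(4))
E
```

```text
[ 0.50871184  0.19834825 -0.06418331] [[-1.8 -1.4]
 [ 1.7 -1.1]
 [ 1.8  1.9]
 [-1.7  1.7]]
blue [232 157  44  17 350]
blue [238 200  31  11 251]
blue [262 223  11   7  54]
blue [238 234  30  12 236]
org [233 113  44   5 129]
org [232 118  46  16 656]
0.052 [[233.1, 223.3], [274.7, 223.4], [254.2, 238.0], [254.1, 245.0]] [[0.5606 0.195  0.    ]]
0.018 [[232.7, 191.1], [275.5, 191.3], [254.4, 202.7], [254.4, 210.2]] [[0.5267 0.1972 0.    ]]
-0.016 [[232.3, 156.9], [276.4, 157.1], [254.7, 165.0], [254.6, 173.0]] [[0.4927 0.1994 0.    ]]
w [[231.4, 122.2], [278.8, 122.4], [278.4, 137.4], [231.6, 137.2]] [[0.4588 0.2016 0.    ]]
```

>>> {"fn": "jog_arm", "kwargs": {"plan": [[[0.3,-4.3,0],-0.017],[[0.3,-4.3,0],-0.017],[[0.3,-4.3,0],-0.017],[[0.3,-4.3,0],-0.017],[[0.3,-4.3,0],-0.017],[[0.3,-4.3,0],-0.017],[[0.3,-4.3,0],-0.017],[[0.3,-4.3,0],-0.017],[[0.3,-4.3,0],-0.017],[[0.2,-3.3,0],-0.017],[[0,0,0],0],[[0,0,0],0]]}}

```text
clock: 2.9
tcp_pos: [0.5312, -0.2239, 0.3036]
orientation: [-0.364, -3.12, -0.001]
contact_force: [0.4, 1.0, 0.2]
grip_width: 0.0601
```

```bash
python3 -c "
from m import *
c,im=wr('w2')
cv2.imwrite('pics/w2c.png',cv2.resize(im[60:300,130:390,::-1],None,fx=2.5,fy=2.5,interpolation=cv2.INTER_CUBIC))"
```

```text
t 2.9 tcp [ 0.5312 -0.2239  0.3036] yaw_y 1.3387 F [0.4 1.  0.2] w 0.0601
```

View pics/w2c.png

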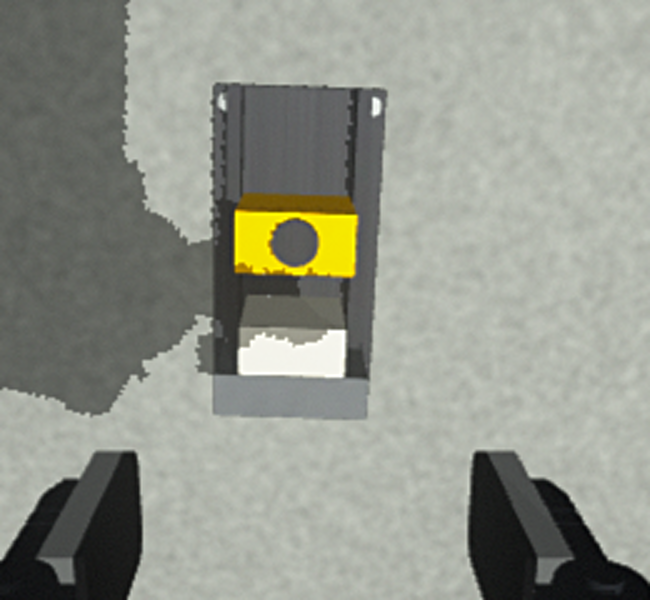

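w2c shows the holder from above with the jaw top's lower edge at about y=276 and its upper edge at 211. The tile's top edge towards the jaw is at about y=324, and tile and stop meet at y=377.

Run:
```python
from fit import *
c=load('w2')
f=lambda uv:np.array(uv,float)/2.5+[130,60]-.5
J=f([[235,211],[356,211],[356,277],[235,276]]);S=f([[213,377],[367,379],[367,418],[213,415]]);T=f([[238,375],[346,377]])
for n,q in(('J',J),('S',S),('T',T)): print(n,back(c,q,.06).round(4).tolist())
# fit holder x,y,yaw + jaw x
def res(p):
    j=p[3]
    L=np.array([[j-.024,-.023,.06],[j-.024,.023,.06],[j,.023,.06],[j,-.023,.06],[.045,-.021,.06],[.045,.021,.06]])
    return (proj(c,place(p,L))-np.vstack([J,T])).ravel()
r=least_squares(res,[.53,-.23,-.23,.005]);p=r.x
print(p,r.fun.reshape(-1,2).round(1).tolist(),'gap',.025-p[3])
im=cv2.imread('pics/w2.png'); g=im.mean(2)
for u in(232,240,248,256,262): print(u,[int(v) for v in g[160:216,u]])
print(proj(c,place(p,[[.025,0,.06],[p[3],0,.06],[.045,0,.06],[.025,0,.01]])).round(1).tolist())
```

```text
J [[0.5009, -0.2438, 0.06], [0.5113, -0.1997, 0.06], [0.5361, -0.2051, 0.06], [0.5251, -0.2501, 0.06]]
S [[0.5629, -0.269, 0.06], [0.5777, -0.2096, 0.06], [0.5941, -0.2131, 0.06], [0.5786, -0.2732, 0.06]]
T [[0.5643, -0.2591, 0.06], [0.575, -0.2176, 0.06]]
[ 0.52614658 -0.22685334 -0.24948841  0.00387398] [[-0.4, 0.1], [0.4, 1.0], [-0.5, -0.4], [-0.2, -0.8], [0.8, 0.0], [-0.0, -0.0]] gap 0.02112602419086429
232 [158, 157, 157, 157, 158, 158, 159, 162, 165, 106, 57, 51, 54, 56, 54, 55, 51, 53, 94, 95, 96, 97, 95, 95, 95, 96, 93, 95, 96, 93, 87, 150, 151, 157, 244, 242, 244, 242, 240, 241, 240, 240, 240, 240, 240, 240, 240, 240, 243, 253, 149, 134, 139, 142, 142, 142]
240 [85, 88, 109, 139, 162, 161, 161, 163, 112, 84, 57, 52, 56, 53, 56, 55, 54, 55, 84, 96, 95, 96, 97, 97, 96, 95, 97, 96, 96, 91, 98, 161, 152, 151, 174, 186, 243, 242, 240, 240, 240, 240, 240, 241, 241, 240, 240, 240, 243, 250, 146, 135, 141, 141, 141, 143]
248 [93, 92, 92, 89, 91, 85, 103, 162, 164, 167, 85, 49, 55, 58, 59, 53, 52, 58, 71, 95, 97, 96, 96, 96, 95, 98, 97, 98, 97, 94, 95, 130, 153, 153, 152, 149, 146, 155, 240, 245, 242, 240, 241, 240, 240, 240, 241, 241, 243, 249, 178, 135, 142, 142, 141, 140]
256 [106, 119, 145, 161, 162, 160, 159, 161, 164, 118, 88, 92, 92, 93, 94, 95, 93, 95, 96, 102, 101, 103, 103, 102, 102, 95, 94, 94, 95, 94, 94, 106, 154, 152, 150, 144, 167, 246, 244, 242, 240, 240, 241, 241, 240, 241, 240, 241, 242, 246, 214, 139, 138, 142, 141, 143]
262 [159, 159, 159, 158, 158, 158, 158, 159, 161, 160, 117, 96, 94, 94, 93, 97, 94, 95, 96, 103, 104, 101, 101, 103, 104, 103, 105, 103, 103, 95, 87, 114, 254, 248, 244, 242, 242, 242, 241, 241, 241, 242, 242, 241, 241, 241, 241, 241, 242, 244, 252, 151, 134, 141, 143, 142]
[[247.0, 190.6], [247.3, 169.5], [246.7, 209.9], [247.6, 177.6]]
```

The gap is about 21.1 mm, so two spacers leave about 7.1 mm. The wedge should then jam with its toe near z = 42 mm. I'll go back to the far spacer at (0.5606, 0.1950).

>>> {"fn": "jog_arm", "kwargs": {"plan": [[[0.3,4.2,0],0.017],[[0.3,4.2,0],0.017],[[0.3,4.2,0],0.017],[[0.3,4.2,0],0.017],[[0.3,4.2,0],0.017],[[0.3,4.2,0],0.017],[[0.3,4.2,0],0.017],[[0.3,4.2,0],0.017],[[0.3,4.2,0],0.017],[[0.24,4.1,0],0.015],[[0,0,0],0],[[0,0,0],0]]}}

```text
clock: 4.15
tcp_pos: [0.5589, 0.1974, 0.3036]
orientation: [-0.092, -3.139, -0.001]
contact_force: [-0.3, -1.0, -0.3]
grip_width: 0.06
```

>>> {"fn": "jog_arm", "kwargs": {"plan": [[[0,0,-3],0],[[0,0,-3],0],[[0,0,-3],0],[[0,0,-3],0],[[0,0,-2],0],[[0,0,0],0],[[0,0,0],0]]}}

```text
clock: 4.85
tcp_pos: [0.5603, 0.1937, 0.1644]
orientation: [-0.103, -3.14, 0.0]
contact_force: [0.1, -0.4, 1.5]
grip_width: 0.0597
```

```bash
python3 -c "
from m import *
c,im=wr('w3')
from fit import place
p=[.50871184,.19834825,-.06418]
print(proj(c,place(p,[[.0485,-.021,.058],[.0485,.021,.058],[.0485,0,.093],[.0555,0,.093],[.0145,0,.093],[.0215,0,.093],[-.056,-.019,.1],[-.056,.019,.1],[-.044,.019,.1],[-.044,-.019,.1]])).round(1).tolist())"
```

```text
t 4.85 tcp [0.5603 0.1937 0.1644] yaw_y 1.5054 F [ 0.1 -0.4  1.5] w 0.0597
[[217.1, 220.4], [291.6, 220.4], [254.9, 248.7], [254.9, 262.2], [255.1, 177.7], [255.1, 193.1], [202.2, -10.2], [309.7, -10.2], [308.0, 27.0], [203.6, 27.0]]
```

View pics/w3.png

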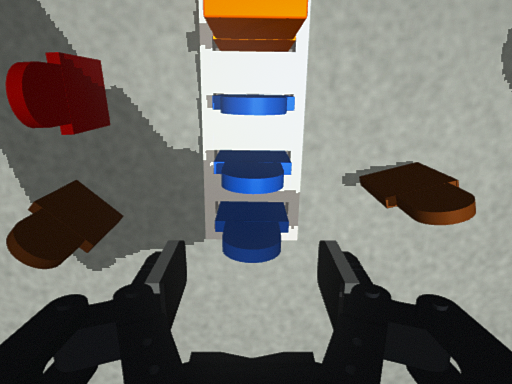

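w3: the near spacer's tab is at (251,262), centred between the finger pads (186 and 318). Its x matches the prediction. I'll descend and grip.

>>> {"fn": "jog_arm", "kwargs": {"plan": [[[0,0,-1.2],0],[[0,0,-1.2],0],[[0,0,-0.6],0],[[0,0,0],0],[[0,0,0],0]]}}

```text
clock: 5.4
tcp_pos: [0.5603, 0.194, 0.1337]
orientation: [-0.102, -3.14, 0.0]
contact_force: [-0.0, 0.1, -0.7]
grip_width: 0.0599
```

>>> {"fn": "jog_arm", "kwargs": {"plan": [[[0,0,0],0],[[0,0,0],0],[[0,0,0],0],[[0,0,0],0],[[0,0,0],0],[[0,0,0],0],[[0,0,0],0]], "hand": 2.5, "grip_force": 40}}

```text
clock: 6.1
tcp_pos: [0.5607, 0.1942, 0.1343]
orientation: [0.102, 3.139, 0.001]
contact_force: [0.1, -0.4, 6.1]
grip_width: 0.0287
```

Gripped with an opening of 28.7 mm. I'll lift straight up, then carry it to above the holder.

>>> {"fn": "jog_arm", "kwargs": {"plan": [[[0,0,1],0],[[0,0,2],0],[[0,0,3],0],[[0,0,3],0],[[0,0,3],0],[[0,0,0],0],[[0,0,0],0]]}}

```text
clock: 6.8
tcp_pos: [0.5603, 0.1943, 0.2545]
orientation: [0.102, 3.139, 0.001]
contact_force: [-0.4, 0.3, -0.8]
grip_width: 0.0291
```

>>> {"fn": "jog_arm", "kwargs": {"plan": [[[-0.15,-3,0],-0.0185],[[-0.15,-4.4,0],-0.0185],[[-0.15,-4.4,0],-0.0185],[[-0.15,-4.4,0],-0.0185],[[-0.15,-4.4,0],-0.0185],[[-0.15,-4.4,0],-0.0185],[[-0.15,-4.4,0],-0.0185],[[-0.15,-4.4,0],-0.0185],[[-0.15,-4.4,0],-0.0185],[[-0.15,-4.4,0],-0.0185],[[0,0,0],0],[[0,0,0],0]]}}

```text
clock: 8.0
tcp_pos: [0.5442, -0.2327, 0.2524]
orientation: [-0.395, -3.114, -0.0]
contact_force: [-0.0, 0.9, -1.0]
grip_width: 0.0287
```

>>> {"fn": "jog_arm", "kwargs": {"plan": [[[0,0,-2],0],[[0,0,-1],0],[[0,0,0],0],[[0,0,0],0],[[0,0,0],0]]}}

```text
clock: 8.5
tcp_pos: [0.5458, -0.2315, 0.2245]
orientation: [0.39, 3.117, -0.0]
contact_force: [-0.4, -0.5, -0.3]
grip_width: 0.0291
```

```bash
python3 -c "
from m import *
c,im=wr('w4')
from fit import place
p=[ 0.52614658,-0.22685334,-0.24948841]
print(proj(c,place(p,[[.025,-.021,.06],[.025,.021,.06],[.0039,-.023,.06],[.0039,.023,.06],[.045,0,.06]])).round(1).tolist())
o=get_obs();print(o['tau'].round(1))"
```

```text
t 8.5 tcp [ 0.5458 -0.2315  0.2245] yaw_y 1.3216 F [-0.4 -0.5 -0.3] w 0.0291
[[222.9, 200.8], [279.9, 200.9], [219.4, 172.9], [283.5, 173.0], [251.4, 226.0]]
[ -0.1 -50.1   6.2 -23.7   0.    0.   -0. ]
```

View pics/w4.png

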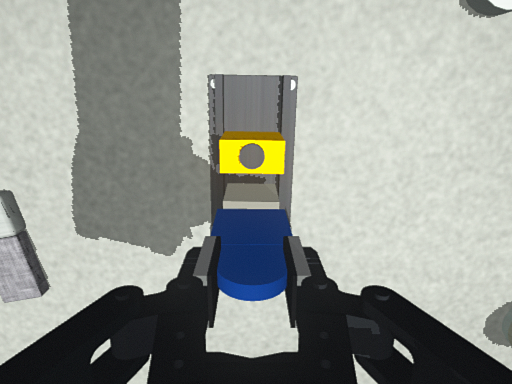

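w4: the spacer is held square. Its lower front edge is at row 209, columns 213–291, and the jaw centre is at column 251. I'll check its x before descending.

```bash
python3 -c "
from fit import *
c=load('w4')
p=[ 0.52614658,-0.22685334,-0.24948841]
for z in(.0965,.0985,.1005): print(z,proj(c,place(p,[[.0165,-.021,z],[.0165,.021,z],[.0175,0,z]])).round(1).tolist())
im=cv2.imread('pics/w4.png').astype(int)
for u in(230,250,270): print(im[165:214,u,0].tolist()); print(im[165:214,u,2].tolist())
"
```

```text
0.0965 [[217.8, 206.6], [285.0, 206.7], [251.4, 208.1]]
0.0985 [[217.4, 207.7], [285.3, 207.8], [251.4, 209.2]]
0.1005 [[217.1, 208.8], [285.6, 208.9], [251.4, 210.4]]
[0, 0, 0, 0, 0, 0, 0, 0, 83, 77, 62, 60, 60, 61, 59, 60, 58, 62, 95, 107, 109, 108, 109, 104, 106, 108, 103, 107, 108, 107, 109, 108, 106, 108, 104, 108, 162, 172, 170, 171, 170, 169, 173, 158, 104, 97, 100, 100, 101]
[254, 254, 254, 254, 254, 254, 255, 255, 181, 77, 71, 72, 71, 73, 70, 72, 69, 71, 110, 122, 124, 124, 123, 120, 121, 122, 118, 121, 121, 120, 121, 119, 118, 119, 117, 120, 177, 189, 188, 187, 186, 186, 190, 151, 45, 23, 28, 30, 30]
[108, 110, 112, 116, 0, 0, 0, 0, 49, 115, 113, 67, 61, 61, 63, 60, 61, 60, 83, 108, 108, 106, 106, 108, 107, 107, 107, 108, 109, 107, 108, 110, 108, 107, 107, 105, 121, 171, 172, 170, 170, 172, 173, 172, 108, 98, 100, 101, 99]
[116, 117, 108, 131, 255, 255, 255, 255, 218, 123, 112, 78, 74, 74, 75, 71, 74, 73, 96, 123, 125, 122, 123, 123, 122, 123, 121, 121, 122, 121, 121, 123, 120, 120, 119, 116, 135, 186, 188, 184, 184, 188, 192, 193, 64, 25, 29, 30, 28]
[0, 0, 0, 0, 0, 0, 0, 0, 0, 122, 120, 116, 116, 116, 116, 116, 116, 115, 116, 117, 113, 114, 115, 116, 114, 109, 108, 108, 107, 109, 109, 112, 109, 110, 108, 105, 101, 169, 175, 173, 171, 170, 172, 174, 119, 98, 101, 102, 100]
[254, 254, 254, 254, 254, 254, 254, 255, 255, 149, 114, 118, 121, 121, 123, 120, 121, 120, 123, 133, 130, 131, 131, 131, 129, 123, 122, 123, 122, 123, 123, 124, 122, 122, 120, 118, 111, 184, 191, 187, 184, 185, 190, 194, 66, 25, 32, 33, 28]
```

The spacer is where I wanted it. I'll take 1 mm more clearance from the tile and descend.

>>> {"fn": "jog_arm", "kwargs": {"plan": [[[-0.1,0.02,-1],0],[[0,0,-1.5],0],[[0,0,-1.5],0],[[0,0,-1],0],[[0,0,-1],0],[[0,0,-1],0],[[0,0,0],0],[[0,0,0],0]]}}

```text
clock: 9.35
tcp_pos: [0.5444, -0.2318, 0.1538]
orientation: [-0.392, -3.117, 0.0]
contact_force: [0.1, -0.7, -0.4]
grip_width: 0.0288
```

>>> {"fn": "jog_arm", "kwargs": {"plan": [[[0,0,-0.5],0],[[0,0,-0.5],0],[[0,0,-0.4],0],[[0,0,-0.2],0],[[0,0,0],0],[[0,0,0],0]]}}

```text
clock: 9.95
tcp_pos: [0.5444, -0.2317, 0.1379]
orientation: [0.391, 3.117, -0.0]
contact_force: [0.7, 0.4, 0.0]
grip_width: 0.0291
```

>>> {"fn": "jog_arm", "kwargs": {"plan": [[[0,0,-0.1],0],[[0,0,-0.05],0],[[0.1,-0.02,0],0],[[0.1,-0.03,0],0],[[0,0,0],0],[[0,0,0],0]]}}

```text
clock: 10.55
tcp_pos: [0.5465, -0.2322, 0.1365]
orientation: [0.391, 3.117, -0.0]
contact_force: [-0.6, 0.4, 0.6]
grip_width: 0.0288
```

>>> {"fn": "jog_arm", "kwargs": {"plan": [[[0,0,-0.05],0],[[0.05,-0.01,0],0],[[0.05,-0.01,0],0],[[0,0,0],0],[[0,0,0],0]]}}

```text
clock: 11.05
tcp_pos: [0.5472, -0.2324, 0.1363]
orientation: [-0.392, -3.117, -0.0]
contact_force: [-1.9, 0.1, 6.8]
grip_width: 0.0286
```

Floor (7 N) and tile (2 N) are both touched. I'll release, rise, and go to spacer 2, gripping 7.5 mm off to -x so the pads clear the first tab.

>>> {"fn": "jog_arm", "kwargs": {"plan": [[[0,0,0],0],[[0,0,0],0],[[0,0,0],0],[[0,0,1],0],[[0,0,2],0],[[0,0,3],0],[[0,0,3],0],[[0,0,3],0],[[0,0,0],0]], "hand": 4.8}}

```text
clock: 11.95
tcp_pos: [0.5493, -0.2336, 0.2609]
orientation: [0.391, 3.109, -0.002]
contact_force: [0.8, -0.7, 0.3]
grip_width: 0.048
```

```bash
python3 -c "
from m import *
c,im=wr('w5')
from fit import place
p=[ 0.52614658,-0.22685334,-0.24948841]
print(proj(c,place(p,[[.018,-.021,.06],[.018,.021,.06],[.018,0,.095],[.025,0,.095],[.0039,-.023,.06],[.0039,.023,.06]])).round(1).tolist())
cv2.imwrite('pics/w5c.png',cv2.resize(im[100:340,130:390,::-1],None,fx=2.5,fy=2.5,interpolation=cv2.INTER_CUBIC))
"
```

```text
t 11.95 tcp [ 0.5493 -0.2336  0.2609] yaw_y 1.3204 F [ 0.8 -0.7  0.3] w 0.048
[[227.5, 172.5], [278.2, 172.6], [253.0, 184.4], [253.0, 193.6], [224.7, 155.8], [281.0, 155.8]]
```

View pics/w5c.png

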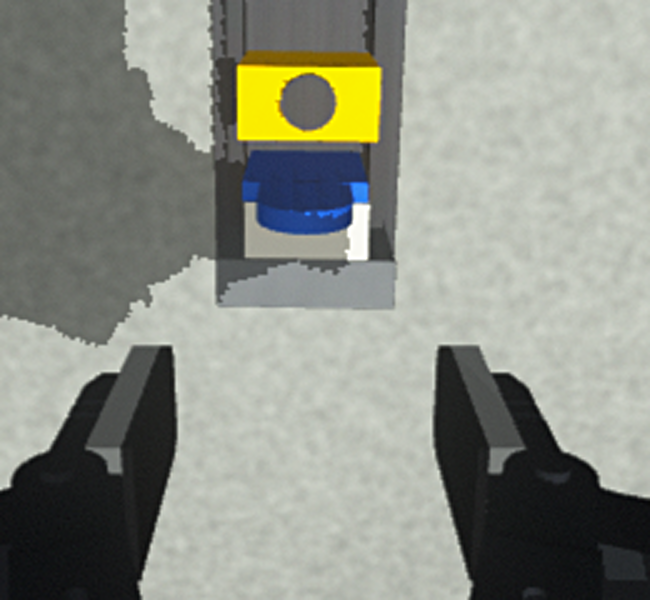

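w5c: spacer 1 stands upright and flush against the tile, with the body edge at y≈182 and the tab top at y≈232 as predicted. Next is spacer 2.

>>> {"fn": "jog_arm", "kwargs": {"plan": [[[-0.28,3.2,0],0.0185],[[-0.28,4.4,0],0.0185],[[-0.28,4.4,0],0.0185],[[-0.28,4.4,0],0.0185],[[-0.28,4.4,0],0.0185],[[-0.28,4.4,0],0.0185],[[-0.28,4.4,0],0.0185],[[-0.28,4.4,0],0.0185],[[-0.28,4.4,0],0.0185],[[-0.28,4.4,0],0.0185],[[0,0,0],0],[[0,0,0],0]], "hand": 6}}

```text
clock: 13.2
tcp_pos: [0.5186, 0.1966, 0.2551]
orientation: [-0.097, -3.139, 0.001]
contact_force: [0.3, -1.2, -0.3]
grip_width: 0.0601
```

>>> {"fn": "jog_arm", "kwargs": {"plan": [[[0,0,-3],0],[[0,0,-3],0],[[0,0,-3],0],[[0,0,-1.2],0],[[0,0,0],0],[[0,0,0],0],[[0,0,0],0]]}}

```text
clock: 13.9
tcp_pos: [0.5203, 0.1956, 0.1554]
orientation: [0.103, 3.138, 0.002]
contact_force: [0.1, -0.2, 0.8]
grip_width: 0.0597
```

>>> {"fn": "jog_arm", "kwargs": {"plan": [[[-0.1,0,-1],0],[[0,0,-0.8],0],[[0,0,-0.3],0],[[0,0,0],0],[[0,0,0],0]]}}

```text
clock: 14.4
tcp_pos: [0.5184, 0.1956, 0.1328]
orientation: [-0.102, -3.14, 0.0]
contact_force: [0.0, 0.2, -0.4]
grip_width: 0.0603
```

>>> {"fn": "jog_arm", "kwargs": {"plan": [[[0,0,0],0],[[0,0,0],0],[[0,0,0],0],[[0,0,0],0],[[0,0,0],0],[[0,0,0],0],[[0,0,0],0]], "hand": 2.5, "grip_force": 40}}

```text
clock: 15.1
tcp_pos: [0.5186, 0.1958, 0.1332]
orientation: [0.102, 3.139, 0.001]
contact_force: [0.1, -0.6, 4.3]
grip_width: 0.0289
```

>>> {"fn": "jog_arm", "kwargs": {"plan": [[[0,0,1],0],[[0,0,2],0],[[0,0,3],0],[[0,0,3],0],[[0,0,3],0],[[0,0,0],0],[[0,0,0],0]]}}

```text
clock: 15.8
tcp_pos: [0.5182, 0.1956, 0.2535]
orientation: [0.102, 3.139, 0.001]
contact_force: [0.4, 0.1, -0.7]
grip_width: 0.0286
```

>>> {"fn": "jog_arm", "kwargs": {"plan": [[[0.12,-2.8,0],-0.0185],[[0.12,-4.4,0],-0.0185],[[0.12,-4.4,0],-0.0185],[[0.12,-4.4,0],-0.0185],[[0.12,-4.4,0],-0.0185],[[0.12,-4.4,0],-0.0185],[[0.12,-4.4,0],-0.0185],[[0.12,-4.4,0],-0.0185],[[0.12,-4.4,0],-0.0185],[[0.12,-4.4,0],-0.0185],[[0,0,0],0],[[0,0,0],0]]}}

```text
clock: 17.0
tcp_pos: [0.5292, -0.2293, 0.2514]
orientation: [-0.395, -3.114, -0.0]
contact_force: [0.6, 0.6, 0.3]
grip_width: 0.0287
```

>>> {"fn": "jog_arm", "kwargs": {"plan": [[[0,0,-2],0],[[0,0,-0.8],0],[[0,0,0],0],[[0,0,0],0],[[0,0,0],0]]}}

```text
clock: 17.5
tcp_pos: [0.5308, -0.2281, 0.2255]
orientation: [0.39, 3.116, 0.0]
contact_force: [-0.3, 0.4, -1.2]
grip_width: 0.0284
```

```bash
python3 -c "
from m import *
c,im=wr('w6')
from fit import place
p=[ 0.52614658,-0.22685334,-0.24948841]
o=get_obs()['tcp_pos']; z=o[2]-.1252
print('local',[.96904*(o[0]-p[0])-.2469*(o[1]-p[1])])
print(proj(c,place(p,[[.0085,-.021,z],[.0085,.021,z],[.0095,0,z],[.018,0,.06],[.0039,-.023,.06],[.0039,.023,.06]])).round(1).tolist())
cv2.imwrite('pics/w6c.png',cv2.resize(im[100:340,130:390,::-1],None,fx=2.5,fy=2.5,interpolation=cv2.INTER_CUBIC))
"
```

```text
t 17.5 tcp [ 0.5308 -0.2281  0.2255] yaw_y 1.3216 F [-0.3  0.4 -1.2] w 0.0284
local [np.float64(0.004767466860902502)]
[[218.2, 219.4], [285.6, 219.5], [251.9, 220.9], [251.8, 211.1], [220.5, 193.0], [283.2, 193.1]]
```

View pics/w6c.png

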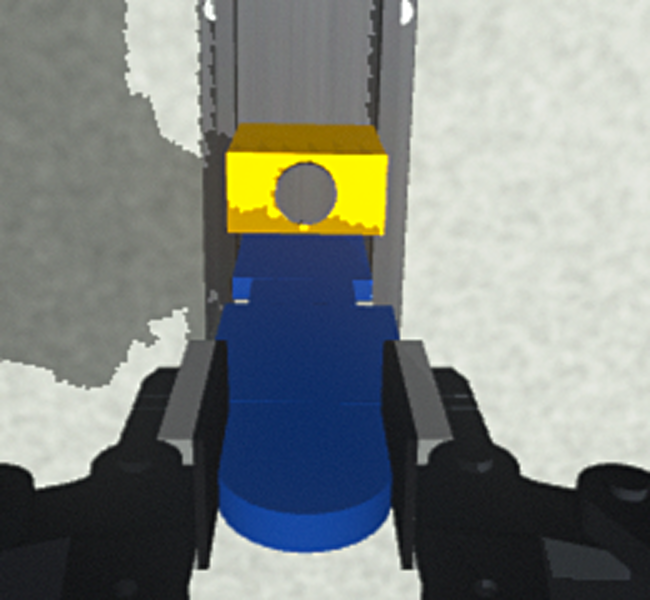

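w6c: the lower front edge of spacer 2 is at y≈304, about 1 mm further toward the tile than planned. The y-centring is good. I'll shift 1.5 mm back and descend.

>>> {"fn": "jog_arm", "kwargs": {"plan": [[[-0.15,0.04,-1],0],[[0,0,-1.5],0],[[0,0,-1.5],0],[[0,0,-1],0],[[0,0,-1],0],[[0,0,-1],0],[[0,0,0],0],[[0,0,0],0]]}}

```text
clock: 18.35
tcp_pos: [0.5289, -0.2281, 0.1548]
orientation: [-0.392, -3.117, 0.0]
contact_force: [0.2, -0.9, 0.4]
grip_width: 0.0285
```

>>> {"fn": "jog_arm", "kwargs": {"plan": [[[0,0,-0.5],0],[[0,0,-0.5],0],[[0,0,-0.4],0],[[0,0,-0.3],0],[[0,0,0],0],[[0,0,0],0]]}}

```text
clock: 18.95
tcp_pos: [0.5289, -0.228, 0.1379]
orientation: [-0.391, -3.117, -0.0]
contact_force: [-0.9, 0.9, -0.1]
grip_width: 0.0288
```

>>> {"fn": "jog_arm", "kwargs": {"plan": [[[0.1,-0.02,-0.1],0],[[0.1,-0.03,0],0],[[0.1,-0.02,0],0],[[0.05,-0.01,0],0],[[0,0,-0.05],0],[[0,0,0],0],[[0,0,0],0]]}}

```text
clock: 19.65
tcp_pos: [0.5323, -0.2287, 0.1363]
orientation: [-0.391, -3.117, -0.0]
contact_force: [0.9, -0.1, 0.1]
grip_width: 0.0288
```

>>> {"fn": "jog_arm", "kwargs": {"plan": [[[0.05,-0.01,-0.05],0],[[0.05,-0.01,-0.05],0],[[0.05,-0.01,0],0],[[0,0,0],0],[[0,0,0],0]]}}

```text
clock: 20.15
tcp_pos: [0.5327, -0.2288, 0.1353]
orientation: [-0.392, -3.114, -0.001]
contact_force: [-6.1, 2.4, 5.0]
grip_width: 0.0286
```

Contact with spacer 1 and the floor is felt. I'll release, rise, and go to the wedge.

>>> {"fn": "jog_arm", "kwargs": {"plan": [[[0,0,0],0],[[0,0,0],0],[[0,0,0],0],[[0,0,1],0],[[0,0,2],0],[[0,0,3],0],[[0,0,3],0],[[0,0,3],0],[[0,0,0],0],[[0,0,0],0]], "hand": 4.8}}

```text
clock: 21.15
tcp_pos: [0.5342, -0.2291, 0.2565]
orientation: [0.391, 3.115, 0.0]
contact_force: [0.1, 0.5, -0.8]
grip_width: 0.0482
```

```bash
python3 -c "
from m import *
c,im=wr('w7')
from fit import place
p=[ 0.52614658,-0.22685334,-0.24948841]
print(proj(c,place(p,[[.011,-.021,.06],[.011,.021,.06],[.011,0,.095],[.018,0,.095],[.025,0,.095],[.0039,-.023,.06],[.0039,.023,.06]])).round(1).tolist())
cv2.imwrite('pics/w7c.png',cv2.resize(im[120:320,150:350,::-1],None,fx=3,fy=3,interpolation=cv2.INTER_CUBIC))
"
```

```text
t 21.15 tcp [ 0.5342 -0.2291  0.2565] yaw_y 1.3211 F [ 0.1  0.5 -0.8] w 0.0482
[[226.5, 185.5], [277.5, 185.5], [252.1, 198.9], [252.1, 208.0], [252.0, 217.0], [223.9, 177.2], [280.1, 177.2]]
```

View pics/w7c.png

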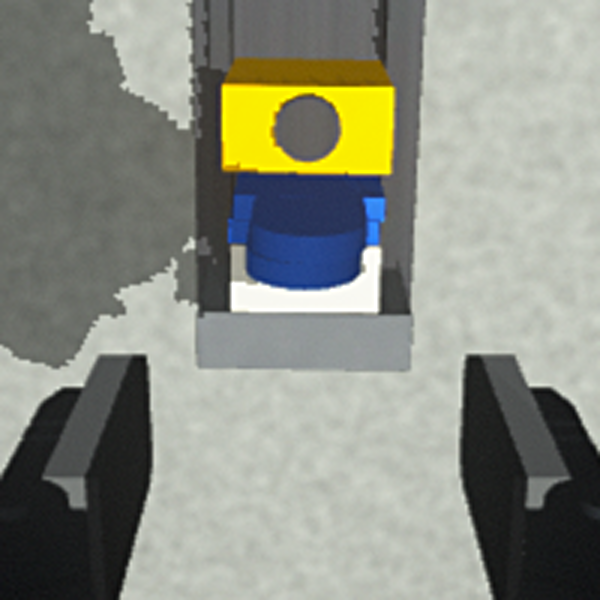

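>>> {"fn": "jog_arm", "kwargs": {"plan": [[[-0.75,3.4,0],0.0185],[[-0.75,4.4,0],0.0185],[[-0.75,4.4,0],0.0185],[[-0.75,4.4,0],0.0185],[[-0.75,4.4,0],0.0185],[[-0.75,4.4,0],0.0185],[[-0.75,4.4,0],0.0185],[[-0.75,4.4,0],0.0185],[[-0.75,4.4,0],0.0185],[[-0.75,4.4,0],0.0185],[[0,0,0],0],[[0,0,0],0]], "hand": 6}}

```text
clock: 22.4
tcp_pos: [0.458, 0.2017, 0.2543]
orientation: [-0.097, -3.138, 0.002]
contact_force: [-0.1, -1.3, 0.6]
grip_width: 0.0599
```

```bash
python3 -c "
from m import *
c,im=wr('w8')
from fit import place
p=[.50871184,.19834825,-.06418]
b,g,r=[im[...,i].astype(int) for i in(2,1,0)]
m=((r>120)&(b<80)&(g>50)&(r>g+50)).astype(np.uint8)
n,l,st,ct=cv2.connectedComponentsWithStats(m)
print([s.tolist() for s in st[1:] if s[4]>80])
print(proj(c,place(p,[[-.056,-.019,.1],[-.056,.019,.1],[-.044,.019,.1],[-.044,-.019,.1]])).round(1).tolist())
q=proj(c,place(p,[[-.05,0,.1]]))[0].astype(int)
for u in(q[0]-10,q[0],q[0]+10): print([tuple(int(t) for t in im[v,u][:2]) for v in range(q[1]-20,q[1]+24)])
"
```

```text
t 22.4 tcp [0.458  0.2017 0.2543] yaw_y 1.5088 F [-0.1 -1.3  0.6] w 0.0599
[[228, 172, 49, 8, 224], [225, 188, 54, 17, 850]]
[[224.9, 192.5], [279.3, 192.7], [278.8, 208.9], [225.2, 208.7]]
[(118, 62), (118, 63), (115, 61), (118, 58), (117, 60), (117, 59), (114, 58), (115, 60), (162, 72), (186, 85), (189, 86), (187, 85), (186, 84), (187, 86), (185, 83), (184, 83), (185, 82), (186, 84), (184, 82), (185, 83), (185, 82), (184, 82), (182, 77), (183, 91), (239, 232), (255, 255), (128, 142), (33, 48), (37, 48), (37, 51), (39, 51), (37, 50), (38, 50), (35, 49), (38, 51), (38, 52), (39, 53), (40, 52), (40, 52), (40, 53), (42, 55), (40, 53), (39, 54), (42, 56)]
[(117, 62), (117, 64), (118, 61), (117, 60), (117, 61), (119, 62), (114, 59), (115, 60), (152, 71), (185, 83), (190, 88), (189, 88), (187, 85), (187, 83), (186, 84), (185, 85), (185, 82), (186, 85), (185, 84), (183, 83), (186, 83), (184, 81), (180, 76), (184, 82), (218, 184), (255, 255), (172, 189), (51, 64), (31, 44), (40, 53), (40, 53), (40, 53), (38, 54), (39, 51), (39, 54), (41, 53), (43, 55), (42, 55), (38, 54), (38, 51), (43, 57), (39, 53), (42, 54), (40, 53)]
[(117, 62), (117, 62), (119, 63), (118, 63), (120, 64), (119, 62), (117, 61), (114, 60), (130, 62), (180, 83), (191, 89), (188, 88), (188, 87), (187, 86), (187, 87), (186, 84), (188, 87), (187, 85), (185, 81), (185, 86), (185, 83), (185, 82), (185, 81), (183, 74), (202, 143), (255, 255), (171, 189), (54, 68), (33, 46), (39, 53), (38, 53), (39, 51), (39, 52), (40, 55), (40, 51), (42, 55), (40, 52), (42, 55), (41, 53), (43, 52), (42, 55), (41, 54), (41, 54), (43, 55)]
```

w7c: both spacers stand flush against the tile with a clear slot to the jaw (edge at y≈173). w8 blobs put the wedge about 2.8 mm toward -x of nominal, at x≈0.456. I'll correct and descend.

>>> {"fn": "jog_arm", "kwargs": {"plan": [[[-0.2,0,-3],0],[[0,0,-3],0],[[0,0,-2],0],[[0,0,-1.2],0],[[0,0,-1],0],[[0,0,-1],0],[[0,0,-0.6],0],[[0,0,0],0],[[0,0,0],0]]}}

```text
clock: 23.35
tcp_pos: [0.4571, 0.201, 0.1377]
orientation: [0.102, 3.14, 0.0]
contact_force: [0.2, 0.2, 0.4]
grip_width: 0.0599
```

>>> {"fn": "jog_arm", "kwargs": {"plan": [[[0,0,0],0],[[0,0,0],0],[[0,0,0],0],[[0,0,0],0],[[0,0,0],0],[[0,0,0],0],[[0,0,0],0]], "hand": 3.2, "grip_force": 70}}

```text
clock: 24.05
tcp_pos: [0.4572, 0.2011, 0.1381]
orientation: [0.102, 3.139, 0.001]
contact_force: [-1.3, -1.3, 5.9]
grip_width: 0.0371
```

>>> {"fn": "jog_arm", "kwargs": {"plan": [[[0,0,1],0],[[0,0,2],0],[[0,0,3],0],[[0,0,3],0],[[0,0,3],0],[[0,0,2],0],[[0,0,0],0],[[0,0,0],0],[[0,0,0],0]]}}

```text
clock: 24.95
tcp_pos: [0.4561, 0.2006, 0.2765]
orientation: [-0.102, -3.138, 0.002]
contact_force: [0.2, -0.0, -0.0]
grip_width: 0.0369
```

```bash
python3 -c "
from m import *
c,im=wr('w9')
b,g,r=[im[...,i].astype(int) for i in(2,1,0)]
m=((r>90)&(b<80)&(r>g+40)).astype(np.uint8)
n,l,st,ct=cv2.connectedComponentsWithStats(m)
print([s.tolist() for s in st[1:] if s[4]>80])
cv2.imwrite('pics/w9c.png',cv2.resize(im[150:350,150:350,::-1],None,fx=3,fy=3,interpolation=cv2.INTER_CUBIC))
"
```

```text
t 24.95 tcp [0.4561 0.2006 0.2765] yaw_y 1.5061 F [ 0.2 -0.  -0. ] w 0.0369
[[126, 174, 32, 60, 494], [143, 203, 20, 28, 147], [202, 220, 100, 87, 7718], [347, 272, 28, 13, 177]]
```

View pics/w9c.png

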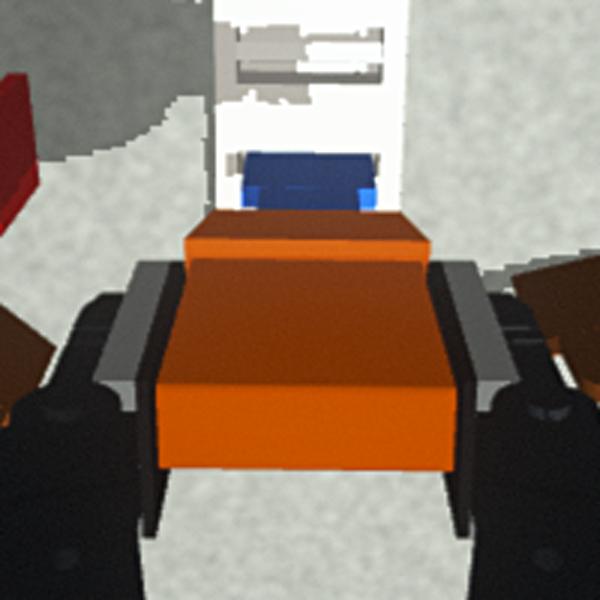

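w9c: the wedge is held square. The top face spans rows 278–306, the taper knee is at row ~230 and the toe edge at row ~220. I'll fit its position in the hand.

Run:
```python
from fit import *
c=load('w9'); tcp=np.array([.4561,.2006,.2765]); yaw=1.5061-np.pi/2
obs=np.array([220,229.7,277.8,306.2])
P=np.array([[.0035,0],[-.009,.05],[-.006,.092],[.006,.092]])
def pr(q):
    dx,h,t=q; L=[]
    x=P[:,0]*np.cos(t)+P[:,1]*np.sin(t)+dx; z=tcp[2]-h+P[:,1]*np.cos(t)-P[:,0]*np.sin(t)
    return proj(c,place([tcp[0],tcp[1],yaw],np.c_[x,0*x,z]))[:,1]
print('nominal',pr([0,.130,0]).round(1))
r=least_squares(lambda q:np.r_[pr(q)-obs,(q[1]-.13)/.003],[0,.13,0],x_scale=[.001,.001,.01]);print(r.x,r.fun.round(2))
print('no tilt'); r=least_squares(lambda q:pr([q[0],q[1],0])-obs,[0,.13],x_scale=.001);print(r.x,r.fun.round(2))
```

```text
nominal [216.6 230.  283.6 311.6]
[ 0.00270697  0.13102881 -0.04715237] [ 0.09 -0.22 -0.14  0.27  0.34]
no tilt
[0.00563561 0.14198977] [-2.    1.09  1.64 -1.32]
```

The wedge leans about 2.7° in the hand (toe toward +x), as it stood in its slot. I'll insert the toe mid-gap and straighten it against the spacer. First I'll carry it over.

>>> {"fn": "jog_arm", "kwargs": {"plan": [[[0.7,-3.1,0],-0.0185],[[0.7,-4.4,0],-0.0185],[[0.7,-4.4,0],-0.0185],[[0.7,-4.4,0],-0.0185],[[0.7,-4.4,0],-0.0185],[[0.7,-4.4,0],-0.0185],[[0.7,-4.4,0],-0.0185],[[0.7,-4.4,0],-0.0185],[[0.7,-4.4,0],-0.0185],[[0.7,-4.4,0],-0.0185],[[0,0,0],0],[[0,0,0],0]], "grip_force": 50}}

```text
clock: 26.2
tcp_pos: [0.5261, -0.2271, 0.2762]
orientation: [-0.395, -3.114, 0.001]
contact_force: [0.4, 0.2, -0.1]
grip_width: 0.0366
```

>>> {"fn": "jog_arm", "kwargs": {"plan": [[[0,0,-2],0],[[0,0,-2],0],[[0,0,-1.5],0],[[0,0,-0.5],0],[[0,0,0],0],[[0,0,0],0],[[0,0,0],0]]}}

```text
clock: 26.9
tcp_pos: [0.5274, -0.2262, 0.2183]
orientation: [0.391, 3.116, -0.0]
contact_force: [-0.3, -0.3, -0.8]
grip_width: 0.0368
```

```bash
python3 -c "
from m import *
c,im=wr('w10')
from fit import place
p=[ 0.52614658,-0.22685334,-0.24948841]
o=get_obs()['tcp_pos']
print('local x,y',.96904*(o[0]-p[0])-.2469*(o[1]-p[1]),.2469*(o[0]-p[0])+.969*(o[1]-p[1]))
print(proj(c,place(p,[[.006,-.02,o[2]-.131],[.006,.02,o[2]-.131],[.0039,-.023,.06],[.0039,.023,.06],[.011,0,.06]])).round(1).tolist())
cv2.imwrite('pics/w10c.png',cv2.resize(im[130:330,150:350,::-1],None,fx=3,fy=3,interpolation=cv2.INTER_CUBIC))
"
```

```text
t 26.9 tcp [ 0.5274 -0.2262  0.2183] yaw_y 1.3211 F [-0.3 -0.3 -0.8] w 0.0368
local x,y 0.0009532804621728077 0.000880888580218042
[[219.2, 217.6], [281.6, 217.6], [218.4, 200.8], [282.6, 200.9], [250.5, 210.2]]
```

View pics/w10c.png

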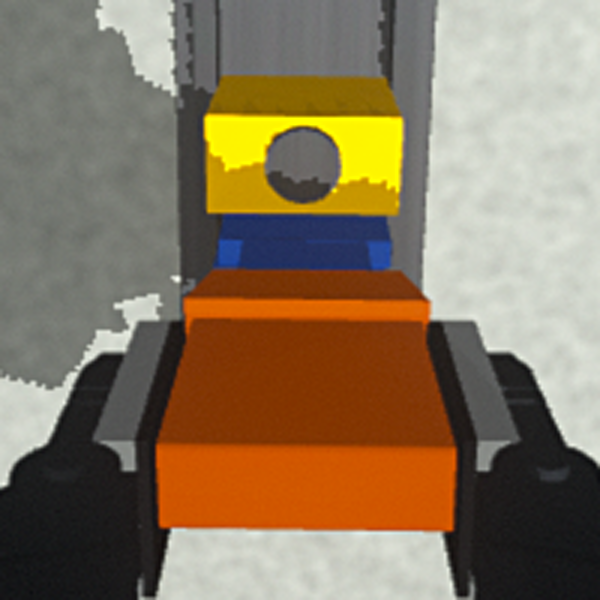

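w10c: the toe edge is at row 220 and the jaw edge at row 201. The toe centre comes out at holder x≈8.4 in the 3.9–11.0 slot. That suits it, since the taper faces the jaw. I'll descend about 8 mm into the mouth.

>>> {"fn": "jog_arm", "kwargs": {"plan": [[[0,0,-1],0],[[0,0,-1],0],[[0,0,-0.6],0],[[0,0,-0.5],0],[[0,0,-0.4],0],[[0,0,0],0],[[0,0,0],0]]}}

```text
clock: 27.65
tcp_pos: [0.5269, -0.2261, 0.1824]
orientation: [-0.391, -3.117, 0.0]
contact_force: [1.3, -1.0, -0.9]
grip_width: 0.037
```

>>> {"fn": "jog_arm", "kwargs": {"plan": [[[0.1,-0.025,0],0],[[0.1,-0.025,0],0],[[0.1,-0.025,0],0],[[0,0,0],0],[[0,0,0],0]]}}

```text
clock: 28.15
tcp_pos: [0.5296, -0.2267, 0.1823]
orientation: [-0.391, -3.116, -0.0]
contact_force: [-2.3, 0.4, 0.0]
grip_width: 0.0368
```

>>> {"fn": "jog_arm", "kwargs": {"plan": [[[0.05,-0.012,0],0],[[0.05,-0.012,0],0],[[0,0,0],0],[[0,0,0],0]]}}

```text
clock: 28.55
tcp_pos: [0.5301, -0.2269, 0.1822]
orientation: [-0.391, -3.115, -0.001]
contact_force: [-4.3, 1.8, 1.6]
grip_width: 0.0368
```

>>> {"fn": "jog_arm", "kwargs": {"plan": [[[0.05,-0.012,0],0],[[0.05,-0.012,0],0],[[0.05,-0.012,0],0],[[0,0,0],0],[[0,0,0],0]]}}

```text
clock: 29.05
tcp_pos: [0.5307, -0.2271, 0.1819]
orientation: [-0.391, -3.113, -0.002]
contact_force: [-6.8, 2.4, 4.0]
grip_width: 0.037
```

>>> {"fn": "jog_arm", "kwargs": {"plan": [[[0.05,-0.012,0],0],[[0,0,0],0],[[0,0,0],0]]}}

```text
clock: 29.35
tcp_pos: [0.5309, -0.2272, 0.1819]
orientation: [-0.391, -3.112, -0.002]
contact_force: [-8.5, 2.1, 4.4]
grip_width: 0.0367
```

```bash
cat > tilt.py <<'E'
from m import *
def prof(f):
    im=cv2.imread(f'pics/{f}.png')[:,:,2].astype(int); g=im[:,235:265].mean(1); d=np.abs(np.diff(g)); return [(v,int(g[v]),int(g[v+1])) for v in range(205,320) if d[v]>9]
E
python3 -c "
from tilt import *
wr('w11'); print('w10',prof('w10')); print('w11',prof('w11')); o=get_obs(); print(o['moment'].round(2))"
```

```text
t 29.35 tcp [ 0.5309 -0.2272  0.1819] yaw_y 1.3206 F [-8.5  2.1  4.4] w 0.0367
w10 [(218, 31, 47), (219, 47, 121), (228, 115, 136), (229, 136, 222), (235, 213, 167), (236, 167, 129), (277, 128, 161), (278, 161, 194), (305, 206, 191), (306, 191, 204)]
w11 [(207, 100, 109), (208, 109, 122), (209, 122, 135), (210, 135, 158), (211, 158, 196), (215, 200, 70), (216, 70, 30), (217, 30, 69), (218, 69, 124), (228, 123, 196), (229, 196, 226), (234, 220, 206), (235, 206, 140), (236, 140, 130), (277, 133, 151), (278, 151, 189), (279, 189, 202), (305, 211, 192), (306, 192, 209)]
[ 0.67  2.25 -0.02]
```

The wedge hasn't turned in the hand, so I'll ease the grip to let it align while it presses on the spacer.

>>> {"fn": "jog_arm", "kwargs": {"plan": [[[0,0,0],0],[[0,0,0],0],[[0.05,-0.012,0],0],[[0.05,-0.012,0],0],[[0,0,0],0],[[0,0,0],0]], "grip_force": 20}}

```text
clock: 30.0
tcp_pos: [0.5313, -0.2273, 0.1817]
orientation: [-0.391, -3.111, -0.003]
contact_force: [-9.5, 3.2, 6.4]
grip_width: 0.0368
```

```bash
python3 -c "
from tilt import *
wr('w12'); print('w12',prof('w12')); o=get_obs(); print(o['moment'].round(2))"
```

```text
t 30.0 tcp [ 0.5313 -0.2273  0.1817] yaw_y 1.3204 F [-9.5  3.2  6.4] w 0.0368
w12 [(207, 102, 113), (208, 113, 123), (209, 123, 140), (210, 140, 165), (211, 165, 200), (214, 206, 172), (215, 172, 57), (216, 57, 33), (217, 33, 93), (218, 93, 125), (228, 124, 209), (229, 209, 226), (234, 220, 197), (235, 197, 138), (277, 133, 148), (278, 148, 186), (279, 186, 201), (305, 211, 192), (306, 192, 209)]
[ 0.78  2.69 -0.01]
```

>>> {"fn": "jog_arm", "kwargs": {"plan": [[[0.1,-0.025,0],0],[[0.1,-0.025,0],0],[[0.1,-0.025,0],0],[[0,0,0],0],[[0,0,0],0]]}}

```text
clock: 30.55
tcp_pos: [0.5341, -0.2279, 0.1814]
orientation: [-0.392, -3.11, -0.003]
contact_force: [-9.7, 2.4, 4.0]
grip_width: 0.037
```

```bash
python3 -c "
from tilt import *
wr('w13'); print('w13',prof('w13')); o=get_obs(); print(o['moment'].round(2),rot(o['orientation'])[:,2].round(4))"
```

```text
t 30.55 tcp [ 0.5341 -0.2279  0.1814] yaw_y 1.3202 F [-9.7  2.4  4. ] w 0.037
w13 [(205, 138, 154), (206, 154, 184), (207, 184, 203), (210, 210, 126), (211, 126, 47), (213, 51, 128), (226, 129, 217), (227, 217, 227), (232, 218, 187), (233, 187, 141), (278, 136, 162), (279, 162, 196), (305, 211, 192), (306, 192, 206)]
[ 0.73  2.54 -0.07] [-0.0064  0.0025 -1.    ]
```

The hand now yields as the wedge turns, with the force steady near 10 N. The knee and top edges show about 1° or less left. I'll firm the grip, relax the side push a little, and press down stepwise.

>>> {"fn": "jog_arm", "kwargs": {"plan": [[[0,0,0],0],[[0,0,0],0],[[-0.07,0.018,0],0],[[0,0,-0.2],0],[[0,0,-0.2],0],[[0,0,-0.1],0],[[0,0,0],0],[[0,0,0],0]], "grip_force": 50}}

```text
clock: 31.4
tcp_pos: [0.5338, -0.2279, 0.1765]
orientation: [-0.392, -3.111, -0.002]
contact_force: [-7.9, 2.8, 2.4]
grip_width: 0.037
```

>>> {"fn": "jog_arm", "kwargs": {"plan": [[[0,0,-0.1],0],[[0,0,-0.1],0],[[0,0,0],0],[[0,0,0],0]]}}

```text
clock: 31.8
tcp_pos: [0.5338, -0.2279, 0.1745]
orientation: [-0.392, -3.112, -0.002]
contact_force: [-7.9, 1.7, 3.1]
grip_width: 0.037
```

>>> {"fn": "jog_arm", "kwargs": {"plan": [[[0,0,-0.1],0],[[0,0,-0.1],0],[[0,0,0],0],[[0,0,0],0]]}}

```text
clock: 32.2
tcp_pos: [0.5338, -0.2279, 0.1725]
orientation: [-0.392, -3.111, -0.002]
contact_force: [-7.7, 1.6, 3.9]
grip_width: 0.0372
```

>>> {"fn": "jog_arm", "kwargs": {"plan": [[[0,0,-0.1],0],[[0,0,-0.1],0],[[0,0,0],0],[[0,0,0],0]]}}

```text
clock: 32.6
tcp_pos: [0.5338, -0.2279, 0.1706]
orientation: [-0.392, -3.111, -0.002]
contact_force: [-8.8, 2.6, 5.1]
grip_width: 0.0367
```

>>> {"fn": "jog_arm", "kwargs": {"plan": [[[0,0,-0.1],0],[[0,0,-0.1],0],[[0,0,0],0],[[0,0,0],0]]}}

```text
clock: 33.0
tcp_pos: [0.5338, -0.2281, 0.1698]
orientation: [-0.392, -3.112, -0.003]
contact_force: [-11.1, 3.9, 15.1]
grip_width: 0.037
```

It goes firm at TCP z≈0.170 (toe ≈39 mm, well off the floor). I'll relax the leftover side load while keeping the push.

>>> {"fn": "jog_arm", "kwargs": {"plan": [[[-0.05,0.012,0],0],[[-0.05,0.012,-0.03],0],[[0,0,0],0],[[0,0,0],0]], "grip_force": 60}}

```text
clock: 33.4
tcp_pos: [0.5337, -0.228, 0.1698]
orientation: [-0.392, -3.114, -0.002]
contact_force: [-10.1, 3.2, 14.7]
grip_width: 0.0373
```

```bash
python3 -c "
from tilt import *
wr('w14'); print('w14',prof('w14')); o=get_obs(); print(o['contact_force'].round(1),o['moment'].round(2),rot(o['orientation'])[:,2].round(4))"
```

```text
t 33.4 tcp [ 0.5337 -0.228   0.1698] yaw_y 1.3202 F [-10.1   3.2  14.7] w 0.0373
w14 [(210, 106, 117), (211, 117, 129), (212, 129, 150), (213, 150, 183), (214, 183, 203), (217, 206, 150), (218, 150, 127), (226, 132, 221), (232, 218, 186), (233, 186, 142), (278, 137, 157), (279, 157, 192), (280, 192, 204), (305, 211, 197), (306, 197, 206)]
[-10.7   4.1  14.3] [ 0.96  2.71 -0.09] [-0.003   0.0019 -1.    ]
```

>>> {"fn": "jog_arm", "kwargs": {"plan": [[[-0.1,0.025,0],0],[[-0.1,0.025,0],0],[[0,0,0],0],[[0,0,0],0]]}}

```text
clock: 33.85
tcp_pos: [0.5331, -0.2278, 0.1698]
orientation: [0.392, 3.117, 0.001]
contact_force: [-5.5, 1.5, 7.4]
grip_width: 0.0369
```

>>> {"fn": "jog_arm", "kwargs": {"plan": [[[-0.05,0.012,-0.05],0],[[-0.05,0.012,-0.05],0],[[0,0,0],0],[[0,0,0],0]]}}

```text
clock: 34.25
tcp_pos: [0.5329, -0.2277, 0.1697]
orientation: [0.392, 3.115, 0.001]
contact_force: [-5.9, 2.1, 14.5]
grip_width: 0.0373
```

>>> {"fn": "jog_arm", "kwargs": {"plan": [[[0,0,-0.05],0],[[0,0,-0.03],0],[[0,0,0],0],[[0,0,0],0],[[0,0,0],0]]}}

```text
clock: 34.75
tcp_pos: [0.533, -0.2278, 0.1697]
orientation: [0.392, 3.115, 0.001]
contact_force: [-7.6, 2.7, 20.8]
grip_width: 0.0372
```

>>> {"fn": "jog_arm", "kwargs": {"plan": [[[0,0,0.04],0],[[0,0,0],0],[[0,0,0],0],[[0,0,0],0],[[0,0,0],0],[[0,0,0],0],[[0,0,0],0],[[0,0,0],0],[[0,0,0],0],[[0,0,0],0]]}}

```text
clock: 35.75
tcp_pos: [0.533, -0.2278, 0.1697]
orientation: [0.392, 3.115, 0.001]
contact_force: [-6.8, 2.3, 18.1]
grip_width: 0.037
```

```bash
python3 -c "
from tilt import *
wr('w15'); print('w15',prof('w15'))
c=snap('top','top9'); a=cv2.imread('pics/top0_raw.png').astype(int); b=cv2.imread('pics/top9_raw.png').astype(int)
# bystanders/look-alikes/rack unchanged?
for n,(u,v) in dict(jar=(250,142),tin=(116,244),puck=(260,251),brush=(408,225),red=(225,238),br1=(160,217),br2=(231,212),sp3=(191,235)).items(): print(n,np.abs(a-b)[v-8:v+8,u-8:u+8].mean().round(1),end=' ')
"
```

```text
t 35.75 tcp [ 0.533  -0.2278  0.1697] yaw_y 1.3204 F [-6.8  2.3 18.1] w 0.037
w15 [(210, 101, 110), (211, 110, 125), (212, 125, 140), (213, 140, 168), (214, 168, 203), (217, 205, 169), (218, 169, 128), (226, 128, 212), (227, 212, 227), (232, 220, 190), (233, 190, 141), (278, 136, 156), (279, 156, 192), (280, 192, 204), (305, 211, 198)]
jar 3.3 tin 4.9 puck 6.8 brush 5.1 red 4.8 br1 4.6 br2 4.6 sp3 6.9
```

The push holds steady at 18 N for 1 s with no further travel, and the bystanders are unchanged. Handing in.

```bash
python3 -c "
from bench import *
print(hand_in())"
```

```text
the job is handed in; nothing more can be done
None
```

I packed the gap with two blue spacers and pushed the orange wedge in until it went firm. The job is handed in with the gripper still holding the wedge and pressing it down.

**Gap:** The camera put the gap at about 21.1 mm. I stood the spacers from x=+52 and x=+18 mm in the rack against the tile, which left about 7 mm. A close picture showed both upright and flush.

**Wedge:** It went firm with the toe about 39 mm above the bench, so roughly 21 mm into the gap and 29 mm off the floor. I had expected about 42 mm. That means the gap left was about 0.7 mm wider than measured, or some tilt remained.

**Final push:** It held steady for 1 s at 18 N down, with no further travel, at about 36 s on the clock. A sideways load of about 7 N toward the stop remained and did not relax to zero.

**Tilt:** The wedge stood leaning in its slot, so I first gripped it about 2.7° off. I straightened it by pressing it against the spacer. Image edges suggest about 1° or less remained, but I had no picture views left to confirm this by eye.

**Other things in the scene:** Comparing top pictures, the jar, cup, disc, brush and look-alikes differ from the start by no more than image noise. The spare spacer is still in the rack.

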